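Put the brass bush away in the blue-funnel keeper tube

TASK

The carburettor is being rebuilt and its small parts must not get lost: pick up the brass bush from the pale blue mat and drop it through the blue funnel, so that it ends at the bottom of the clear tube below it. Leave the steel bush and the black bush standing on the mat where they are; the red funnel is not for this part.

Things in the scene. Friction and masses are not known exactly. Their poses are not given: they have to be found in the camera images.
- brass_bush: The bush to put away: yellow brass, about 50 g (up to 40 % more or less); an upright cylinder, 18 mm in diameter and 30 mm tall, with two shallow grooves round it and a dark dot (a small hole) in the top, standing loose on the pale blue mat. Origin: centre of its underside, z up along the cylinder's axis as it stands. The three bushes differ only in material and weight.
- steel_bush: Bystander of the same size, plain grey steel, 46 g, on the same mat with its centre at least 65 mm from the other bushes' centres; origin at the centre of its underside.
- black_bush: Bystander of the same size, black plastic, 15 g, on the same mat with its centre at least 65 mm from the other bushes' centres; origin at the centre of its underside.
- blue_mouth (a point): Centre of the blue funnel's open rim, 120 mm above the table; z up. Inside, the fixed funnel narrows from 92 mm diameter to 38 mm at 45 mm below the rim, then a clear tube (38 mm inside) goes down to its floor, 110 mm below the rim; walls 3 mm. A like stand with a red funnel, rim equally high, is at least 110 mm away to the left or right. The mat is on the robot's right.

How it is judged:
By the outcome, as a careful person would: the job done as asked, in the order asked, and still so for the second after the job is handed in, with the robot touching nothing.
It also fails if it takes over 35 s, if anything falls off the work surface, if the arm or the gripper's body presses on something with over 40 N, if the wrist force passes 120 N, or if a joint passes its speed limit or range.

ROBOT

A 6-joint arm with a two-finger parallel gripper is mounted at the origin on the work surface. World frame = base frame: x ahead of the robot, y to its left, z up, the work surface at z = 0. Lengths are in mm, angles in rad, forces in N, time in s.
With the tool pointing down it reaches from about 300 to 950 mm from the base axis. Payload 3.1 kg.
Tool frame: the origin (TCP) lies between the finger pads; the fingertips stand 19 mm ahead of it and the grasp point (between the pads) is the TCP (bot.finger_overhang is the distance from the TCP to the fingertips, in mm); z points along the fingers, x is the direction in which the jaws open and shut, and the axes are right-handed (so a half turn about z gives the same grasp; the last joint's range is limited). The gripper opens to 85 mm and grips with 20 to 120 N. Pads are 22 mm wide; open, the fingers measure 114 mm over their backs; the gripper's body (76 mm by 85 mm) begins 54 mm behind the grasp point. The pads swing forward as they close: fully open they stand 13 mm farther back than shut.
Start: joints at [1.188, 0.308, 1.634, -0, 1.2, -0.07], TCP at [192.353, 594.67, 250.272] pointing down, gripper open.
Joint ranges: [-3.06, 3.06], [-0.79, 1.96], [0.05, 2.63], [-1.19, 4.34], [0.05, 2.64], [-2.94, 2.94]. Speed limits (rad/s): [2.79, 2.79, 3.14, 3.14, 3.14, 3.14].

INTERFACE

Orientations are given as a unit quaternion [w, x, y, z].
In Python, from plant import bot gives the robot as it stands.
- The arm moves only by the tool arm_command, never from a script. Its argument "deltas" is a list of rows, each a list of 5 numbers: the shift along the tool's x, y, z in cm, then the turn about the tool's z in degrees, then the finger opening in cm, from 0 to 8.54. A call has exactly 5 rows; each row shifts and turns the commanded pose from where the row before left it, along the tool's axes as they then stand; what a row does not reach is not made up. A row lasts 1/12 s, in which the tool goes at most 41.7 mm and 7.16 degrees, less where a joint would pass 70% of its speed; a pose out of reach is approached as far as the arm can. A call with a gripper value outside its range is refused whole. The fingers move at their own pace and stop on an object; "squeeze" is the grip in N (left out, the last holds). Time passes only in rows, so rows that do not move let the fingers close, or fill a call up. It gives the time, the measured TCP pose, the force and the opening at its end, in the units of the state.
- bot.read_state(): the state, without advancing time (a new reading comes with each control period).
- bot.snapshot(name): name is "scene" or "top" or "wrist"; returns the picture (400x640x3 uint8, red, green, blue); there is no depth.
- bot.camera_model(name): a dict with "K" (3x3 intrinsics, pixels), "world_from_camera" (4x4, takes a point from camera to world coordinates); the wrist camera has in their place "mount" (4x4, takes a point from camera to tool coordinates, whose origin is the TCP and whose axes are the tool frame's). Camera axes: x right, y down, z forward; pixel columns grow to the right and rows downward; lengths in mm; the calibration is good to about 2 mm. A picture is of the moment at which its call begins: read the wrist's pose just before it. camera_model takes no time and is no camera call.
- bot.job_done(): hands the job in, once; it reports no verdict.
Trained networks look in the newest picture that a camera, given by its name, has taken for a name from the list of things; names that differ only in an ending like _2 or _b are one class to them, and where a whole thing is asked for, a point or a joint stands for the part that bears it (a point fixed in the world has none). Each returns a list of dicts, best first, with "p" (0 to 1); they miss things now and then, are a little off and sometimes report something else, mostly with a low value. They report only what shows in the picture. A call takes as long as a camera call.
- bot.search_frame(camera, query): "box" ([left, top, right, bottom] in pixels, round what is visible of it).
The state is a dict: "time": time; "q": joint angles; "joint_vel": joint speeds; "tau": joint torques, N m; "tool_pos": TCP position; "ee_rot": TCP orientation; "wrist_force": force on the tool from outside, world axes, zero at the start; "torque": the same for the moment, N m; "grip_width": finger opening in mm.
Only numpy, scipy, OpenCV 4.12 (cv2) and the standard library are available. Lean on these libraries where they do the work, as an engineer would, in place of code of your own. Each camera call takes 0.05 s, during which the arm holds its last target.

## Working session

There is one attempt and no reset: what is moved stays moved. The work goes in short steps, Python scripts to look and compute and a tool call to move; the robot and the scene stay as the last step left them, time stands still between calls to the robot, and variables do not carry over. Pictures are saved under pics/ and viewed, and the job is handed in when it is done.

Besides the shell and the picture viewer there is one more tool, called after "Emit:" as a command line: name --pt "numbers of a row" for each row, then --argument value for the rest. arm_command: Moves the arm, as the interface text tells. Its arguments: {"type":"object","properties":{"deltas":{"type":"array","items":{"type":"array","items":{"type":"number"}}},"squeeze":{"type":"number"}},"required":["deltas"]}

```bash
mkdir -p pics; ls; python3 - <<'E'
from plant import bot
import cv2
s=bot.read_state(); print(s)
for n in ("scene","top"):
    im=bot.snapshot(n); cv2.imwrite(f"pics/{n}0.png",im[:,:,::-1])
    c=bot.camera_model(n); print(n,c)
    for q in ("brass_bush","steel_bush","black_bush","blue_mouth"):
        print(q,bot.search_frame(n,q)[:3])
E
```

```text
pics
{'time': 0.0, 'q': array([ 1.18830463e+00,  3.09000685e-01,  1.63520143e+00,  1.78879024e-05,
        1.19969500e+00, -6.96772499e-02]), 'joint_vel': array([ 6.67727387e-04, -1.13746787e-03, -8.32678785e-04, -1.02847127e-05,
        4.58283093e-04,  2.26810990e-04]), 'tau': array([ 4.59922994e-04, -4.15257168e+01, -2.76660562e+01, -5.43405270e-05,
        1.03346980e-02, -4.27106670e-06]), 'tool_pos': array([192.05079928, 593.9387786 , 249.04262809]), 'ee_rot': array([ 6.04317917e-04,  8.08622955e-01,  5.88326091e-01, -9.81075205e-04]), 'wrist_force': array([-0.57590223,  0.46499277, -0.37152114]), 'torque': array([ 0.00736004, -0.0234584 ,  0.02940256]), 'grip_width': 85.12599356414421}
scene {'K': array([[420.69515544,   0.        , 315.26423912],
       [  0.        , 420.69515544, 196.63092305],
       [  0.        ,   0.        ,   1.        ]]), 'world_from_camera': array([[ 8.15898135e-01,  4.38112870e-01, -3.77315977e-01,
         8.96461456e+02],
       [ 5.77979165e-01, -6.00137590e-01,  5.52969219e-01,
        -5.04328940e+02],
       [ 1.58214304e-02, -6.69247328e-01
[... 359 characters left out ...]
239,   0.        , 317.78085448],
       [  0.        , 510.56351239, 205.08318359],
       [  0.        ,   0.        ,   1.        ]]), 'world_from_camera': array([[-1.89925264e-02, -9.80578619e-01,  1.95204649e-01,
         3.08784510e+02],
       [-9.99786489e-01,  1.70368659e-02, -1.16927790e-02,
         1.75693592e+01],
       [ 8.14001366e-03, -1.95385046e-01, -9.80692829e-01,
         1.12039102e+03],
       [ 0.00000000e+00,  0.00000000e+00,  0.00000000e+00,
         1.00000000e+00]])}
brass_bush []
steel_bush [{'box': [437.0, 169.6, 445.8, 178.6], 'p': 0.47}]
black_bush [{'box': [412.8, 216.8, 422.4, 224.8], 'p': 0.58}]
blue_mouth [{'box': [157.6, 153.6, 213.0, 212.2], 'p': 0.69}]
```

View pics/top0.png

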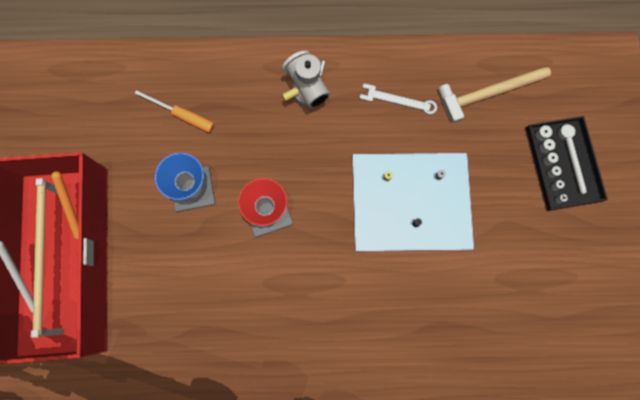

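View pics/scene0.png

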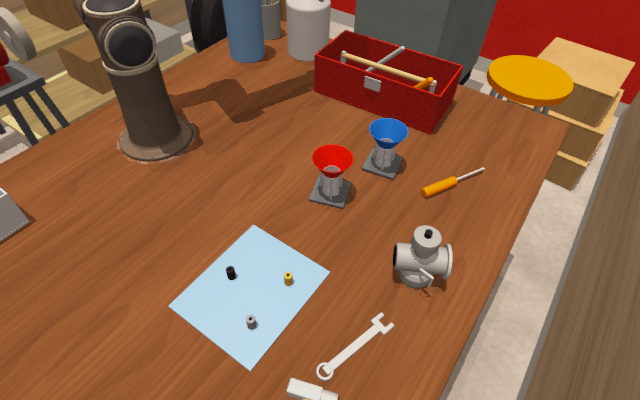

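```bash
python3 - <<'E'
import cv2
a=cv2.imread("pics/top0.png")[120:280,370:530]; cv2.imwrite("pics/topz.png",cv2.resize(a,None,fx=3.6,fy=3.6,interpolation=cv2.INTER_CUBIC))
a=cv2.imread("pics/scene0.png")[220:360,180:340]; cv2.imwrite("pics/scz.png",cv2.resize(a,None,fx=4,fy=4,interpolation=cv2.INTER_CUBIC))
E
```

```text
(no output)
```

View pics/topz.png

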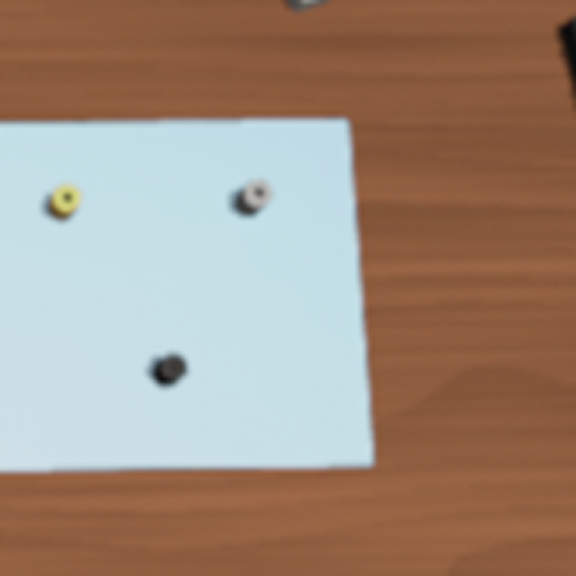

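View pics/scz.png

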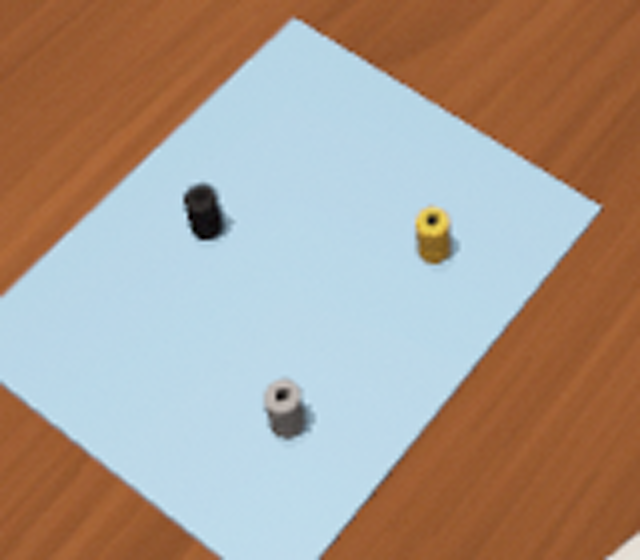

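The top view shows the brass bush's dot at about (389,175), steel at (440,174) and black at (417,222). The blue funnel's rim is near (180,177) and red near (263,203). Next I'll measure the brass bush and the blue rim from both cameras.

```bash
cat > h.py <<'E'
from plant import bot
import numpy as np, cv2
from scipy.spatial.transform import Rotation as R
def ray(n,uv,z,T=None):
    c=bot.camera_model(n); T=c["world_from_camera"] if T is None else T
    d=T[:3,:3]@np.linalg.solve(c["K"],[uv[0],uv[1],1]); o=T[:3,3]
    return o+d*(z-o[2])/d[2]
def tool():
    s=bot.read_state(); w,x,y,z=s["ee_rot"]
    T=np.eye(4);T[:3,:3]=R.from_quat([x,y,z,w]).as_matrix();T[:3,3]=s["tool_pos"]; return s,T
E
python3 - <<'E'
from h import *
f=lambda x,k,o:o+(x+.5)/k-.5
print("brass top",ray("top",(f(67,3.6,370),f(199,3.6,120)),30),ray("scene",(f(432,4,180),f(219,4,220)),30))
print("steel",ray("top",(f(259,3.6,370),f(192,3.6,120)),30),ray("scene",(f(283,4,180),f(395,4,220)),30))
print("black",ray("top",(f(175,3.6,370),f(366,3.6,120)),30),ray("scene",(f(200,4,180),f(192,4,220)),30))
for n in("top","scene"):
    im=cv2.imread(f"pics/{n}0.png").astype(int); b,g,r=im[...,0],im[...,1],im[...,2]
    for nm,m in(("blue",(b>90)&(r<60)&(b>g+40)),("red",(r>110)&(g<50)&(b<60))):
        m=m.astype(np.uint8)
        box=(120,140,300,245) if n=="top" else (300,115,420,185)
        k=np.zeros_like(m);k[box[1]:box[3],box[0]:box[2]]=1;m*=k
        cs,_=cv2.findContours(m,cv2.RETR_EXTERNAL,cv2.CHAIN_APPROX_NONE);c=max(cs,key=cv2.contourArea)
        P=np.array([ray(n,p[0],120)[:2] for p in cv2.convexHull(c)]).astype(np.float32)
        (cx,cy),rad=cv2.minEnclosingCircle(P)
        print(n,nm,cv2.boundingRect(c),cv2.fitEllipse(c),"ctr",ray(n,cv2.fitEllipse(c)[0],120),cx,cy,rad)
s,T=tool();print(T); print(bot.camera_model("wrist"))
E
```

```text
brass top [ 590.9727683  -152.17154121   30.        ] [ 592.04436076 -152.82147554   30.        ]
steel [ 593.41336132 -270.3580189    30.        ] [ 593.9556294 -271.1289971   30.       ]
black [ 486.19416173 -212.49455056   30.        ] [ 484.0140055  -210.86605567   30.        ]
top blue (157, 154, 45, 44) ((178.9206085205078, 175.87632751464844), (41.95418930053711, 44.991485595703125), 60.81852340698242) ctr [572.8132375  284.46499334 120.        ] 573.2664794921875 284.5682373046875 45.487525939941406
top red (241, 182, 44, 42) ((264.2964172363281, 204.38104248046875), (32.66619873046875, 41.71724319458008), 57.71507263183594) ctr [511.19464475 112.39835247 120.        ] 516.3558959960938 116.18538665771484 44.172706604003906
scene blue (370, 119, 38, 25) ((388.32763671875, 130.29942321777344), (23.358964920043945, 37.104366302490234), 99.04997253417969) ctr [577.32195196 279.1047118  120.        ] 577.5401611328125 279.1285400390625 48.97640609741211
scene red (312, 145, 41, 29) ((332.2559814453125, 158.68087768554688), (28.2520751953125, 39.6258430480957), 93.58030700683594) 
[... 179 characters left out ...]
e-01 -3.07699092e-01 -1.05268149e-04  5.94636016e+02]
 [-1.09744735e-04  2.75535442e-06 -9.99999994e-01  2.50211480e+02]
 [ 0.00000000e+00  0.00000000e+00  0.00000000e+00  1.00000000e+00]]
{'K': array([[350.2322231 ,   0.        , 318.07656614],
       [  0.        , 350.2322231 , 203.26356956],
       [  0.        ,   0.        ,   1.        ]]), 'mount': array([[ 9.99998432e-01, -1.68314927e-03, -5.50445812e-04,
         7.38695449e-01],
       [ 1.77071842e-03,  9.46308809e-01,  3.23259188e-01,
        -8.31425410e+01],
       [-2.32017459e-05, -3.23259656e-01,  9.46310305e-01,
        -1.23827825e+02],
       [ 0.00000000e+00,  0.00000000e+00,  0.00000000e+00,
         1.00000000e+00]])}
```

Both cameras put the brass bush at about (591.5, -152.5) and the blue rim at about (575, 282). Moving above the bush.

Emit:
arm_command --pt "-2.8 2.9 0 0 8.5" --pt "-2.8 2.9 0 0 8.5" --pt "-2.8 2.9 0 0 8.5" --pt "-2.8 2.9 0 0 8.5" --pt "-2.8 2.9 0 0 8.5" --squeeze 40

```text
time: 0.92
tool_pos: [287.7, 415.3, 250.4]
ee_rot: [0.0, 0.808, 0.589, 0.0]
wrist_force: [1.3, 0.4, -0.4]
grip_width: 84.8
```

Emit:
arm_command --pt "-2.8 2.9 0 0 8.5" --pt "-2.8 2.9 0 0 8.5" --pt "-2.8 2.9 0 0 8.5" --pt "-2.8 2.9 0 0 8.5" --pt "-2.8 2.9 0 0 8.5"

```text
time: 1.33
tool_pos: [382.7, 237.3, 250.7]
ee_rot: [0.0, 0.809, 0.588, 0.001]
wrist_force: [1.0, 0.6, -0.4]
grip_width: 85.3
```

Emit:
arm_command --pt "-2.8 2.9 0 0 8.5" --pt "-2.8 2.9 0 0 8.5" --pt "-2.8 2.9 0 0 8.5" --pt "-2.8 2.9 0 0 8.5" --pt "-2.8 2.9 0 0 8.5"

```text
time: 1.75
tool_pos: [477.7, 59.3, 250.8]
ee_rot: [0.0, 0.809, 0.588, 0.001]
wrist_force: [0.7, 0.6, -0.4]
grip_width: 85.5
```

Emit:
arm_command --pt "-2.8 2.9 0.5 0 8.5" --pt "-2.8 2.9 1 0 8.5" --pt "-2.8 2.9 1 0 8.5" --pt "-2.8 2.9 1 0 8.5" --pt "-2.8 2.9 1 0 8.5"

```text
time: 2.17
tool_pos: [572.6, -118.7, 205.1]
ee_rot: [0.0, 0.809, 0.588, 0.0]
wrist_force: [-0.1, 1.3, 0.8]
grip_width: 84.5
```

Emit:
arm_command --pt "-2.8 2.9 2.5 0 8.5" --pt "0 0 1 0 8.5" --pt "0 0 0 0 8.5" --pt "0 0 0 0 8.5" --pt "0 0 0 0 8.5"

```text
time: 2.58
tool_pos: [588.4, -146.9, 173.9]
ee_rot: [-0.0, 0.808, 0.589, 0.0]
wrist_force: [0.2, -0.1, -0.2]
grip_width: 85.0
```

```bash
python3 - <<'E'
from h import *
s,T=tool(); im=bot.snapshot("wrist"); cv2.imwrite("pics/w1.png",im[:,:,::-1])
print(s["time"],T); np.save("T1.npy",T)
r=bot.search_frame("wrist","brass_bush");print(r[:3])
Tc=T@bot.camera_model("wrist")["mount"]
hsv=cv2.cvtColor(im,cv2.COLOR_RGB2HSV); m=cv2.inRange(hsv,(18,110,60),(38,255,255))
n,l,st,ce=cv2.connectedComponentsWithStats(m)
for i in range(1,n):
    if st[i,4]>30: print(st[i],ce[i])
Z=np.linalg.inv(Tc)@np.array([591.5,-152.5,30,1]);p=bot.camera_model("wrist")["K"]@Z[:3];print("pred top",p/p[2])
E
```

```text
2.5833 [[ 3.06899991e-01  9.51741753e-01  1.75271236e-04  5.88385348e+02]
 [ 9.51741708e-01 -3.06900032e-01  3.03753836e-04 -1.46889146e+02]
 [ 3.42885957e-04  7.35908964e-05 -9.99999939e-01  1.73890942e+02]
 [ 0.00000000e+00  0.00000000e+00  0.00000000e+00  1.00000000e+00]]
[{'box': [303.4, 180.3, 323.3, 212.6], 'p': 0.59}]
[301 184  21  29 371] [311.58490566 198.50943396]
[595 314  45  32 505] [615.57227723 329.15643564]
[605 325  35  27 206] [623.16019417 338.53398058]
pred top [311.8339081  198.99745612   1.        ]
```

View pics/w1.png

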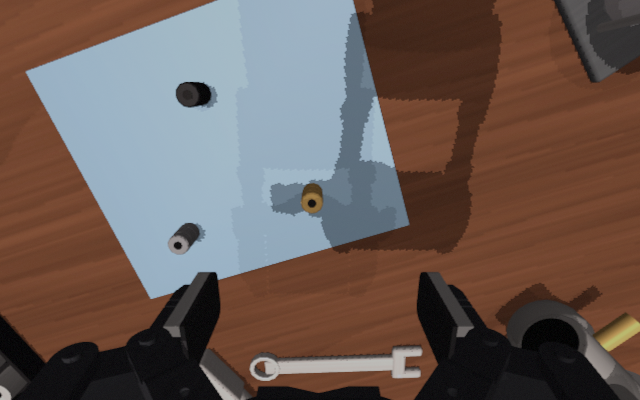

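The wrist view shows the brass bush's dot at (312,203), with the bush clear of its neighbours.

```bash
python3 - <<'E'
from h import *
im=cv2.imread("pics/w1.png")[160:240,270:350]
cv2.imwrite("pics/w1z.png",cv2.resize(im,None,fx=7,fy=7,interpolation=cv2.INTER_CUBIC))
T=np.load("T1.npy");Tc=T@bot.camera_model("wrist")["mount"]
for uv in((312,203),(312,202)):
    P=ray("wrist",uv,30,Tc);print(P, T[:3,:3].T@(P-T[:3,3]))
E
```

```text
[ 594.77094905 -153.44075351   30.        ] [ -4.32503542   8.0775426  143.89006206]
[ 593.96167529 -153.17318399   30.        ] [ -4.31874446   7.22520587 143.89000149]
```

View pics/w1z.png

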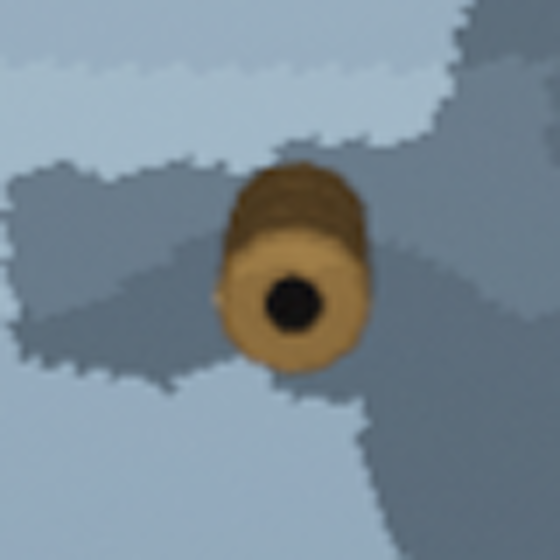

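Emit:
arm_command --pt "-0.44 0.65 2 0 8.5" --pt "0 0 3.5 0 8.5" --pt "0 0 3.5 0 7" --pt "0 0 2.5 0 5.5" --pt "0 0 1.5 0 5"

```text
time: 3.1
tool_pos: [591.6, -152.3, 41.3]
ee_rot: [-0.001, 0.808, 0.589, -0.001]
wrist_force: [-0.3, 0.1, -0.6]
grip_width: 51.1
```

Emit:
arm_command --pt "0 0 1 0 5" --pt "0 0 0.5 0 5" --pt "0 0 0.4 0 5" --pt "0 0 0 0 5" --pt "0 0 0 0 5"

```text
time: 3.52
tool_pos: [594.5, -154.2, 25.7]
ee_rot: [0.001, 0.809, 0.588, 0.001]
wrist_force: [0.6, -0.8, 0.6]
grip_width: 50.1
```

```bash
python3 - <<'E'
from h import *
s,T=tool(); im=bot.snapshot("wrist"); cv2.imwrite("pics/w2.png",im[:,:,::-1]);print(s["tool_pos"],s["grip_width"],s["wrist_force"])
E
```

```text
[ 594.5350334  -154.23208292   25.72177273] 50.0931528096626 [ 0.60027295 -0.75253079  0.63452833]
```

View pics/w2.png

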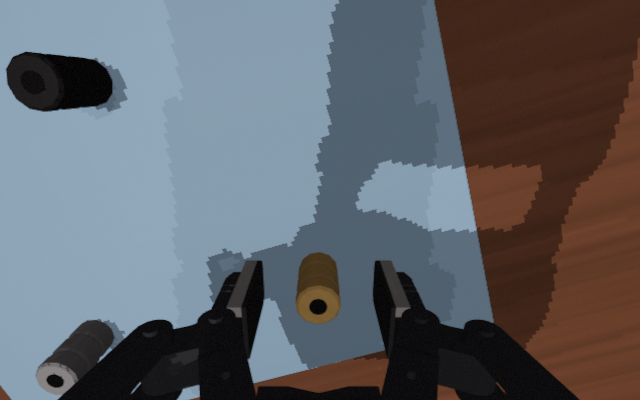

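The bush's dot is at (318,306), midway between the pads (254 and 384) and within about 1 mm fore-aft. Closing.

Emit:
arm_command --pt "0 0.1 0.2 0 4" --pt "0 0 0 0 2.5" --pt "0 0 0 0 1.2" --pt "0 0 0 0 1" --pt "0 0 0 0 1" --squeeze 40

```text
time: 3.98
tool_pos: [594.8, -154.6, 23.0]
ee_rot: [0.0, 0.809, 0.588, 0.0]
wrist_force: [-0.5, 0.2, 3.2]
grip_width: 16.8
```

Emit:
arm_command --pt "0 0 0 0 1" --pt "0 0 0 0 1" --pt "0 0 -0.5 0 1" --pt "0 0 -1.5 0 1" --pt "0 0 -3 0 1"

```text
time: 4.4
tool_pos: [590.4, -153.1, 69.1]
ee_rot: [-0.004, 0.809, 0.588, -0.003]
wrist_force: [-0.7, -0.5, -0.9]
grip_width: 16.7
```

Emit:
arm_command --pt "0 0 -3 0 1" --pt "0 0 -3 0 1" --pt "0 0 -3 0 1" --pt "0 0 -2 0 1" --pt "0 0 0 0 1"

```text
time: 4.82
tool_pos: [598.0, -155.5, 189.4]
ee_rot: [0.005, 0.809, 0.588, 0.003]
wrist_force: [1.5, 0.7, 0.9]
grip_width: 16.5
```

```bash
python3 - <<'E'
from h import *
s,T=tool(); im=bot.snapshot("wrist"); cv2.imwrite("pics/w3.png",im[:,:,::-1]);print(s["tool_pos"],s["grip_width"],s["wrist_force"])
print(T[:3,:3].T@(np.array([575,282,0])-T[:3,3]))
E
```

```text
[ 598.01127516 -155.51147988  189.3705816 ] 16.49784937354305 [1.48308706 0.70872724 0.91382641]
[ 409.22503913 -158.68045521  187.51642985]
```

View pics/w3.png

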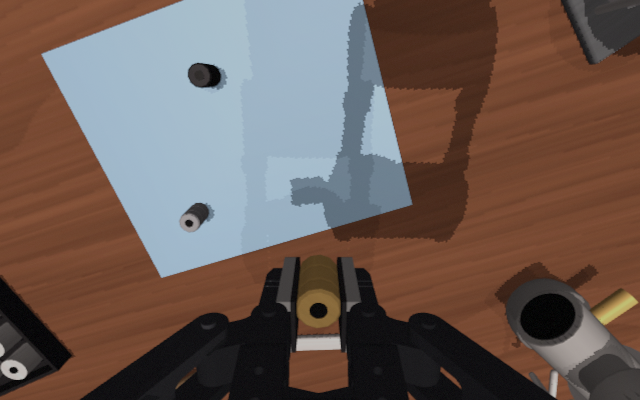

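The brass bush is upright in the pads (dot at 318,310), and steel and black are still standing. Carrying it to the blue funnel, over red with clearance.

Emit:
arm_command --pt "2 -0.75 -0.4 0 1" --pt "3.3 -1.25 -0.3 0 1" --pt "3.4 -1.3 0 0 1" --pt "3.4 -1.3 0 0 1" --pt "3.4 -1.3 0 0 1"

```text
time: 5.28
tool_pos: [584.1, 12.6, 187.6]
ee_rot: [-0.001, 0.809, 0.588, -0.001]
wrist_force: [0.0, 0.0, -1.2]
grip_width: 16.5
```

Emit:
arm_command --pt "3.4 -1.3 0 0 1" --pt "3.4 -1.3 0 0 1" --pt "3.4 -1.3 0 0 1" --pt "3.4 -1.3 0 0 1" --pt "3.4 -1.3 0 0 1"

```text
time: 5.7
tool_pos: [574.4, 194.4, 187.4]
ee_rot: [-0.001, 0.809, 0.588, -0.002]
wrist_force: [2.0, 0.4, -0.2]
grip_width: 16.6
```

Emit:
arm_command --pt "3.4 -1.2 0 0 1" --pt "2.9 -1 0 0 1" --pt "2 -0.7 0 0 1" --pt "0 0 0 0 1" --pt "0 0 0 0 1"

```text
time: 6.12
tool_pos: [572.7, 281.5, 187.4]
ee_rot: [-0.0, 0.808, 0.589, -0.002]
wrist_force: [-0.1, -0.9, -0.9]
grip_width: 16.8
```

Emit:
arm_command --pt "0 0 0 0 1" --pt "0 0 0 0 1" --pt "0 0 0 0 1" --pt "0 0 0 0 1" --pt "0 0 0 0 1"

```text
time: 6.53
tool_pos: [574.6, 279.9, 189.4]
ee_rot: [0.0, 0.809, 0.588, -0.0]
wrist_force: [0.8, 0.3, 0.2]
grip_width: 16.7
```

```bash
python3 - <<'E'
from h import *
s,T=tool(); im=bot.snapshot("wrist"); cv2.imwrite("pics/w4.png",im[:,:,::-1]);np.save("T4.npy",T)
print(s["time"],s["tool_pos"],s["grip_width"])
print(T[:3,:3].T@(np.array([575,282,0])-T[:3,3]))
im=bot.snapshot("top"); cv2.imwrite("pics/t4.png",im[:,:,::-1])
im=bot.snapshot("scene"); cv2.imwrite("pics/s4.png",im[:,:,::-1])
cv2.imwrite("pics/s4z.png",cv2.resize(im[40:220,280:480,::-1],None,fx=3,fy=3,interpolation=cv2.INTER_CUBIC))
E
```

```text
6.5333 [574.55894075 279.94944276 189.40293807] 16.70472941338803
[  2.09834158  -0.22738385 189.40279176]
```

View pics/w4.png

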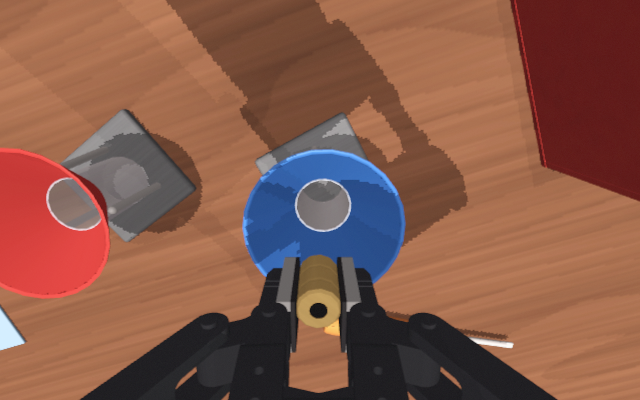

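View pics/s4z.png

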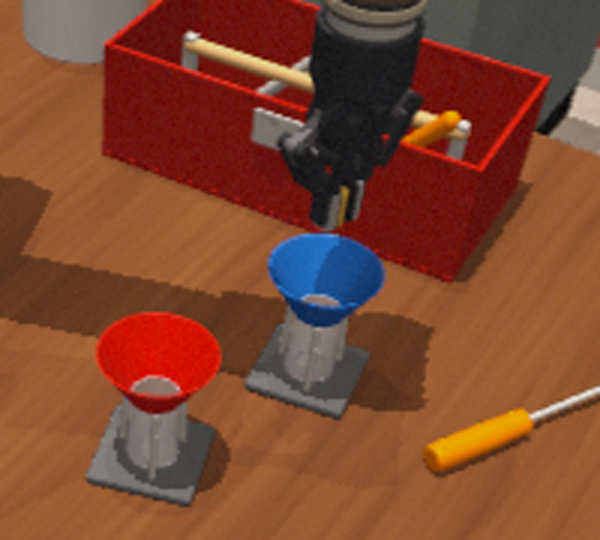

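The wrist view shows the blue rim spanning columns 243 to 405, with the throat ring centred at about (323,205).

```bash
python3 - <<'E'
from h import *
T=np.load("T4.npy");Tc=T@bot.camera_model("wrist")["mount"]
im=cv2.imread("pics/w4.png").astype(int);b,g,r=im[...,0],im[...,1],im[...,2]
m=((b>90)&(r<110)&(b>g+25)).astype(np.uint8); m[:, :230]=0;m[:,420:]=0;m[:140]=0;m[300:]=0
cs,_=cv2.findContours(m,cv2.RETR_EXTERNAL,cv2.CHAIN_APPROX_NONE);c=max(cs,key=cv2.contourArea)[:,0]
c=np.array([p for p in c if p[1]<240])
P=np.array([ray("wrist",p,120,Tc)[:2] for p in cv2.convexHull(c)[:,0]])
A=np.c_[2*P,np.ones(len(P))];s=np.linalg.lstsq(A,(P**2).sum(1),rcond=None)[0]
print("rim fit",s[:2],np.sqrt(s[2]+s[0]**2+s[1]**2))
for v in(203,206): 
    Q=ray("wrist",(323,v),75,Tc);print(Q,T[:3,:3].T@(Q-T[:3,3]))
print(T[:3,:3].T@(np.r_[s[:2],120]-T[:3,3]))
E
```

```text
rim fit [575.3906306  283.94578154] 48.3345216726317
[573.98170898 284.48114607  75.        ] [  4.13861334  -1.95744635 114.40254392]
[576.1561574  283.78118753  75.        ] [  4.14495059   0.3268758  114.40270165]
[ 4.06207753 -0.44892728 69.40265294]
```

All the estimates agree on a centre near (575.3, 284), so I'll shift +4 mm in tool x, lower to just above the rim and release.

Emit:
arm_command --pt "0.4 0 0 0 1" --pt "0 0 1.5 0 1" --pt "0 0 2 0 1" --pt "0 0 1 0 1" --pt "0 0 0 0 1"

```text
time: 7.1
tool_pos: [573.2, 284.0, 141.0]
ee_rot: [-0.001, 0.809, 0.588, -0.003]
wrist_force: [-0.0, -1.2, -0.8]
grip_width: 16.7
```

Emit:
arm_command --pt "0 0 0 0 1" --pt "0 0 0 0 1" --pt "0 0 0 0 1" --pt "0 0 0 0 1" --pt "0 0 0 0 1"

```text
time: 7.52
tool_pos: [576.2, 285.0, 145.4]
ee_rot: [0.0, 0.809, 0.588, 0.001]
wrist_force: [-0.9, -0.9, 0.0]
grip_width: 16.6
```

Emit:
arm_command --pt "0 0 0 0 5" --pt "0 0 0 0 5" --pt "0 0 0 0 5" --pt "0 0 0 0 5" --pt "0 0 0 0 5"

```text
time: 7.93
tool_pos: [575.6, 284.7, 144.4]
ee_rot: [-0.0, 0.809, 0.588, 0.0]
wrist_force: [-0.4, 0.7, 0.1]
grip_width: 49.8
```

Emit:
arm_command --pt "0 0 -1 0 5" --pt "0 0 -2 0 5" --pt "0 0 -3 0 5" --pt "0 0 -3 0 5" --pt "0 0 -1 0 5"

```text
time: 8.35
tool_pos: [578.2, 285.9, 250.7]
ee_rot: [0.001, 0.809, 0.588, 0.004]
wrist_force: [1.3, 0.5, 0.9]
grip_width: 50.0
```

```bash
python3 - <<'E'
from h import *
s,T=tool(); print(s["time"],s["tool_pos"],s["grip_width"])
im=bot.snapshot("wrist"); cv2.imwrite("pics/w5.png",im[:,:,::-1]); print(bot.search_frame("wrist","brass_bush"))
im=bot.snapshot("scene"); cv2.imwrite("pics/s5.png",im[:,:,::-1]); print(bot.search_frame("scene","brass_bush"))
cv2.imwrite("pics/s5z.png",cv2.resize(im[100:200,300:420,::-1],None,fx=5,fy=5,interpolation=cv2.INTER_CUBIC))
E
```

```text
8.35 [578.24061081 285.86168083 250.664627  ] 49.97614501967288
[{'box': [309.5, 155.7, 324.6, 180.1], 'p': 0.83}]
[]
```

View pics/w5.png

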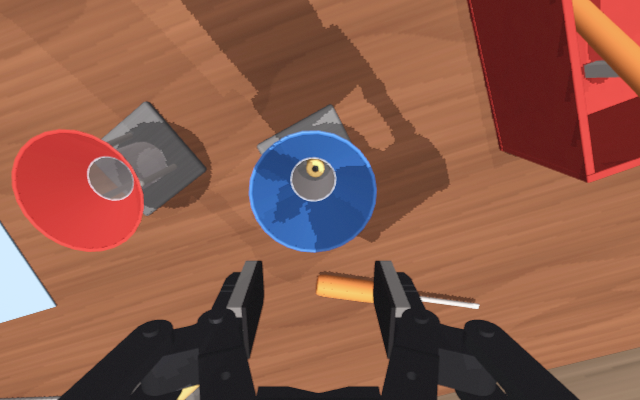

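View pics/s5z.png

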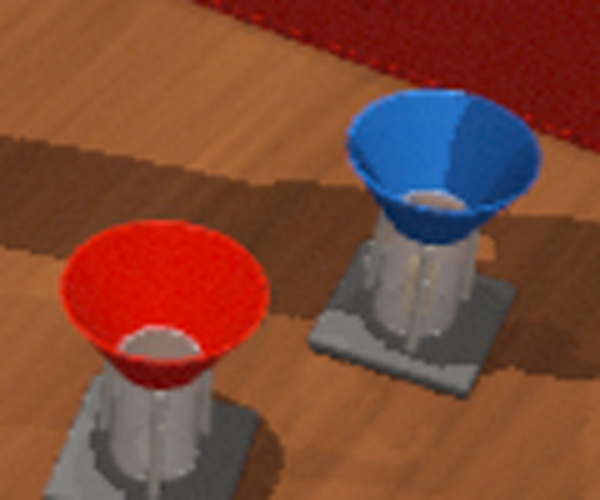

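View pics/s5.png

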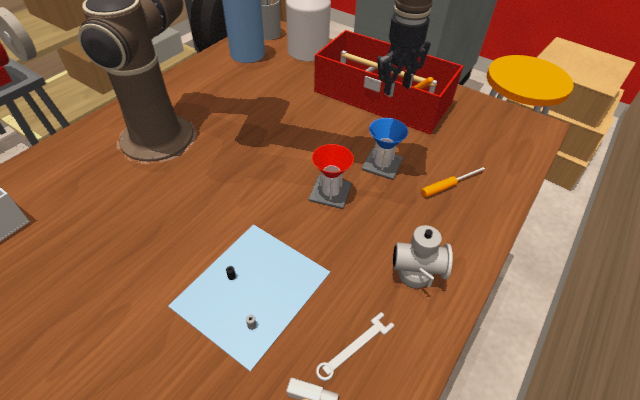

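The wrist view shows the bush standing in the blue tube, with its dot at (315,168). Steel and black are still on the mat. I'll let it settle and check its depth before handing in.

Emit:
arm_command --pt "0 0 0 0 5" --pt "0 0 0 0 5" --pt "0 0 0 0 5" --pt "0 0 0 0 5" --pt "0 0 0 0 5"

```text
time: 8.97
tool_pos: [575.2, 284.6, 243.4]
ee_rot: [-0.0, 0.809, 0.588, -0.001]
wrist_force: [-0.5, 0.6, -0.4]
grip_width: 50.1
```

```bash
python3 - <<'E'
from h import *
s,T=tool(); im=bot.snapshot("wrist"); cv2.imwrite("pics/w6.png",cv2.resize(im[120:220,260:380,::-1],None,fx=6,fy=6,interpolation=cv2.INTER_CUBIC))
print(s["time"],s["tool_pos"])
cm=bot.camera_model("wrist");Tc=T@cm["mount"]
h=cv2.cvtColor(im[120:240,250:380],cv2.COLOR_RGB2HSV); m=cv2.inRange(h,(15,90,60),(40,255,255))
n,l,st,ce=cv2.connectedComponentsWithStats(m)
i=1+np.argmax(st[1:,4]);print(st[i],ce[i])
for z in(40,75): 
    Z=np.linalg.inv(Tc)@np.array([575.3,284,z,1]);p=cm["K"]@Z[:3];print(z,p/p[2],"18mm=",350*18/Z[2])
E
```

```text
8.9667 [575.19713453 284.55551827 243.37667356]
[ 60  45  18  19 213] [68.00938967 54.11737089]
40 [317.14515885 175.58616792   1.        ] 18mm= 18.71209938876227
75 [317.00467155 185.57341115   1.        ] 18mm= 20.754667060975574
```

View pics/w6.png

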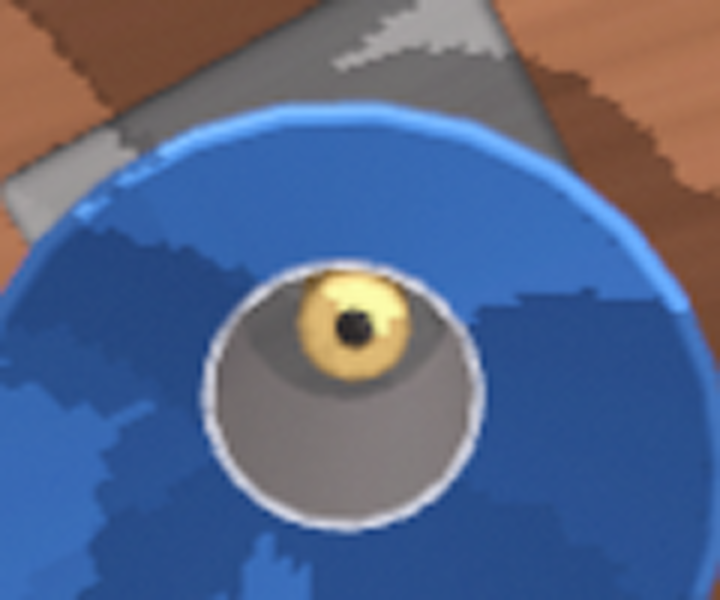

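The bush stands upright on the tube floor. Its visible width is about 18–19 px, against 18.7 px predicted for a top face at z = 40.

```bash
python3 -c "
from plant import bot
print(bot.job_done())"
```

```text
the job is handed in; nothing more can be done
None
```

The brass bush is at the bottom of the clear tube under the blue funnel, and I handed the job in at about 9 s of the 35 s allowed.

- **What I did:** I gripped the bush at 40 N and carried it over the red funnel with clearance. I released it just above the blue rim's measured centre, then raised the arm clear.
- **Brass bush:** The last wrist picture shows it standing upright on the tube floor. It measures about 18–19 px wide, against 18.7 px expected at that depth. The detector found it there with p = 0.83.
- **Scene view:** The detector missed the bush in the scene camera, before the pick and after the drop. After the drop I relied on the wrist view.
- **Bystanders:** In the scene picture after the drop, the steel and black bushes stand on the mat where they were. The red funnel looks empty.
- **Forces:** The largest wrist force in the readings was about 3 N, while gripping.
- **Disagreements:** The cameras differed by about 3 mm on the bush and about 5–7 mm on the blue rim. The close wrist views settled both.

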